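# Lock the mini cabinet's sliding door with its pin

## Task

Slide the mini cabinet's orange door fully shut, then take the red-handled locking pin out of the white incense holder and put it into the blind hole in the black lock recess that the door has uncovered, feeling about for the hole with the pin's foot until it drops in. The pin must stand upright, fully home with its collar flat on the recess floor, and be let go; leave the other things on the shelf and the incense holder standing where they are.

Things in the scene. Friction and masses are not known exactly. Their poses are not given: they have to be found in the camera images.
- cabinet: White plastic mini cabinet, fixed, 130 (its x) x 250 (its y) x 80 mm high, standing on a glass shelf whose top is 12 mm above the work surface. Origin: centre of its underside. z up, its front (with the sliding door) faces its -x, opening behind the door in its +y half. A 4 mm high aluminium rail runs along y over its top at x = +17 to +23 mm.
- door (a joint): Orange sliding door of the cabinet, value in m: 0 = fully shut (a hard stop), up to 0.115 = open. It moves along the cabinet's y: opening towards -y, shutting towards +y. It is an angle plate: a front panel, and a flange 90 mm deep (cabinet x -74 to +16 mm), 120 mm long and 6 mm thick lying over the cabinet's top, flange top 87.5 mm above the cabinet's underside. Shut, the flange covers cabinet y = 0 to 120 mm. Pushing it takes 1 to 4 N; it stays where it is left.
- door_handle (a point): Centre of the top of the door's black handle, a rib upright on the door's flange: 44 mm (cabinet x) x 12 mm (cabinet y) x 30 mm high, its top 117.5 mm above the cabinet's underside. Moves with the door; it can be pushed from above on either flat side.
- lock_recess (a point): Centre of the floor of the lock recess in the cabinet's top, 18 mm to the front (-x) and 26 mm to -y of the cabinet's centre, axes as the cabinet's. The recess is 44 mm square, its floor is black, flat and 2 mm below the cabinet's top (78 mm above the underside). Somewhere in that floor, with its centre within 6 mm of this point along x and along y (differs each time), is the upright blind hole: 16 mm across with a small chamfer, 18 mm deep. The open door covers the recess.
- pin: Locking pin, 50-80 g, 85 mm long, upright in the incense holder's tube at the start. Origin: centre of the lower end of its steel foot, z along the pin to the handle. Foot 14 mm across and 16 mm long with a chamfered end; above it a steel collar 24 mm across and 4 mm thick (16 to 20 mm above the origin); above that a red round handle 16 mm across from 20 to 85 mm. Fully home, the foot is in the hole and the collar lies on the recess floor, with the origin 16 mm below it.
- incense_holder: White ceramic incense holder, loose, 0.2 to 0.45 kg: a saucer 72 mm across and 8 mm high with an upright tube 26 to 30 mm across in the middle, tube top 30 mm above the underside; the pin's foot hangs loosely in the tube by its collar. Origin: centre of its underside. The flashlight stands about 60 mm away on its +x side and the coin holder about 60 mm away on its -x side; its +y and -y sides are free for fingers.
- flashlight: Small aluminium flashlight standing upright on its tail, 30 mm across, 92 mm high. Origin: centre of its underside. Leave alone.
- coin_holder: Chrome coin holder, an upright cylinder 32 mm across and 72 mm high. Origin: centre of its underside. Leave alone.
- candle_jar: Amber candle jar with wooden lid on the rear of the cabinet's top, 39 mm across, 50 mm high. Origin: centre of its underside. Leave alone.
- charger: Matte black portable charger lying flat, 135 x 68 x 16 mm. Origin: centre of its underside. Leave alone.
- earbud_case: Purple round earbud case, 58 mm across, 26 mm high. Origin: centre of its underside. Leave alone.
- match_tin: Copper-coloured tin, 56 x 38 x 18 mm. Origin: centre of its underside. Leave alone.
Not all that is in view belongs to the job. Leave any blue look-alike of the pin alone.

How it is judged:
On the way, in this order (a step that is already met when the one before it is completed fails the run):
1. the sliding door is fully shut (within 5 mm) (value of joint door below 0.005 m), for 0.2 s.
2. with the door shut, the pin's foot has dropped into the hole (10 mm deep or more) (value of joint door below 0.005 m and z of pin in the frame of lock_recess below -0.01 m and horizontal distance between pin and lock_recess below 0.014 m), for 0.2 s.
At the end, for the whole second after the job is handed in: The door is shut within 5 mm; the pin stands in the hole in the recess, its foot's end at least 13.5 mm below the recess floor (fully home is 16 mm) and within 14 mm sideways of the recess centre, upright within 0.08 rad, at rest and let go (value of joint door below 0.005 m and z of pin in the frame of lock_recess below -0.0135 m and horizontal distance between pin and lock_recess below 0.014 m and angle between pin's own z axis and vertical below 0.08 rad and linear speed of pin below 0.01 m/s); the robot touches nothing.
It fails at once if the flashlight or the coin holder is shifted by more than 30 mm or tipped over (distance of any of flashlight, coin_holder from where it was at the start of the episode above 0.03 m or angle between any of flashlight, coin_holder's own z axis and vertical above 0.4 rad).
It fails at once if the charger, earbud case or match tin is shifted by more than 30 mm or tipped over (distance of any of charger, earbud_case, match_tin from where it was at the start of the episode above 0.03 m or angle between any of charger, earbud_case, match_tin's own z axis and vertical above 0.4 rad).
It fails at once if the candle jar is shifted by more than 30 mm or tipped over (distance of candle_jar from where it was at the start of the episode above 0.03 m or angle between candle_jar's own z axis and vertical above 0.4 rad).
It fails at once if the incense holder is shifted by more than 30 mm or tipped over (distance of incense_holder from where it was at the start of the episode above 0.03 m or angle between incense_holder's own z axis and vertical above 0.4 rad).
It also fails if it takes over 64 s, if anything falls off the work surface, if the arm or the gripper's body presses on something with over 40 N, if the wrist force passes 120 N, or if a joint passes its speed limit or range.

## Robot

A 7-joint arm with a two-finger parallel gripper is mounted at the origin on the work surface. World frame = base frame: x ahead of the robot, y to its left, z up, the work surface at z = 0. Lengths are in m, angles in rad, forces in N, time in s.
With the tool pointing down it reaches from about 0.425 to 0.925 m from the base axis. Payload 6.8 kg.
Tool frame: the origin (TCP) lies at the very end of the fingers, on their centre line; the grasp point (between the pads) lies 19 mm behind it; z points along the fingers, y is the line along which they close (so a half turn about z gives the same grasp; the last joint's range is limited). The gripper opens to 85 mm and grips with 20 to 120 N. Pads are 22 mm wide; open, the fingers measure 114 mm over their backs; the gripper's body (76 mm by 85 mm) begins 54 mm behind the grasp point. The pads swing forward as they close: fully open they stand 13 mm farther back than shut.
Start: joints at [1.005, 0.477, 0.022, 1.555, -0.011, 1.109, -0.083], TCP at [0.298, -0.606, 0.231] pointing down, gripper open.
Joint ranges: [-2.96, 2.96], [-0.34, 2.1], [-1.41, 1.46], [0.24, 2.44], [-1.37, 4.51], [0.17, 1.92], [-2.96, 2.96]. Speed limits (rad/s): [2.39, 2.39, 3.14, 3.14, 3.14, 3.14, 3.14].

## Interface

Orientations are given as a unit quaternion [w, x, y, z].
In Python, from station import get_obs, read_camera, hand_in gives the robot as it stands.
- The arm moves only by the tool arm_command, never from a script. Its argument "commands" is one flat list of numbers, 7 for each row, row after row: the shift along the tool's x, y, z in m, then the turn, a rotation vector about the tool's x, y, z in degrees, then the opening, from 0 (shut) to 1 (fully open). In form: [tx, ty, tz, rx, ry, rz, fingers, tx, ty, tz, rx, ry, rz, fingers, ...]. A call has 1 to 8 rows; each row is the pose to reach, as a shift and turn from the pose commanded when the call began, along the tool's axes at that moment; what a row does not reach only later rows make up. A row lasts 1/10 s, in which the tool goes at most 50 mm and 8.59 degrees, less where a joint would pass 70% of its speed; a pose out of reach is approached as far as the arm can. A call with a gripper value outside its range is refused whole. The fingers move at their own pace and stop on an object; "force" is the grip in N (left out, the last holds). Time passes only in rows, so rows that repeat a pose let the fingers close. It gives the time, the measured TCP pose, the force, the opening and the grip force at its end, in the units of the state.
- get_obs(): the state, without advancing time (a new reading comes with each control period).
- read_camera(name): name is "scene" or "top" or "wrist"; returns a dict with "img" (400x640x3 uint8, red, green, blue), "camera_matrix" (3x3 intrinsics, pixels), "k1" (the pictures are not rectified: a ray, as slopes to the right and down, at radius r is drawn at 1 + k1 r^2 times it, then the intrinsics apply), "pose" (4x4, takes a point from camera to world coordinates). Camera axes: x right, y down, z forward; pixel columns grow to the right and rows downward; lengths in m; the calibration is good to about 2 mm. A picture is of the moment at which its call begins. There is no depth.
- hand_in(): hands the job in; it is judged then, once.
The state is a dict: "t": time; "q": joint angles; "joint_vel": joint speeds; "joint_torque": joint torques, N m; "eef_pos": TCP position; "tool_rot": TCP orientation; "contact_force": force on the tool from outside, world axes, zero at the start; "torque": the same for the moment, N m; "gripper_width": opening from 0.0 (shut) to 1.0 (fully open); "grasp_force": force on a finger pad.
Only numpy, scipy, OpenCV 4.12 (cv2) and the standard library are available. Lean on these libraries where they do the work, as an engineer would, in place of code of your own. Each camera call takes 0.05 s, during which the arm holds its last target. There are 200 camera calls.

## Working session

There is one attempt and no reset: what is moved stays moved. The work goes in short steps, Python scripts to look and compute and a tool call to move; the robot and the scene stay as the last step left them, time stands still between calls to the robot, and variables do not carry over. Pictures are saved under pics/ and viewed, at most 10 in all, crops included, and the job is handed in when it is done.

Besides the shell and the picture viewer there is one more tool, called as name(argument=value, ...), one argument or row to a line, values as JSON. arm_command: Moves the arm, as the interface text tells. Its arguments: {"type":"object","properties":{"commands":{"type":"array","items":{"type":"number"}},"force":{"type":"number"}},"required":["commands"]}

```bash
mkdir -p pics; cat > h.py <<'E'
import numpy as np, cv2
from station import get_obs, read_camera, hand_in
from scipy.spatial.transform import Rotation as R
def ray(c,u,v):
    K=c["camera_matrix"];k=np.array(K,float)
    p=cv2.undistortPoints(np.array([[[u,v]]],float),k,np.array([c["k1"],0,0,0.]))[0,0]
    T=np.array(c["pose"]);d=T[:3,:3]@[p[0],p[1],1];return T[:3,3],d
def onz(c,u,v,z):
    o,d=ray(c,u,v);return o+d*(z-o[2])/d[2]
def proj(c,P):
    T=np.linalg.inv(np.array(c["pose"]));p=T[:3,:3]@P+T[:3,3]
    x=p[:2]/p[2];x=x*(1+c["k1"]*(x@x));K=np.array(c["camera_matrix"]);return K[:2,:2]@x+K[:2,2]
def save(c,n):cv2.imwrite("pics/"+n,c["img"][:,:,::-1])
E
python3 - <<'E'
from h import *
o=get_obs();print(o["t"],o["eef_pos"],o["tool_rot"],o["contact_force"])
ims=[]
for n in["scene","top"]:
    c=read_camera(n);np.save(n+".npy",c,allow_pickle=True);save(c,n+".png");print(n,np.array(c["pose"]).round(3).tolist(),c["k1"],c["camera_matrix"])
E
```

```text
0.0 [ 0.29803955 -0.60497716  0.23033718] [-8.68891840e-04  9.73919667e-01  2.26891263e-01 -2.85958040e-04] [-0.84193646  0.21438635 -0.20828044]
scene [[0.361, 0.766, -0.532, 0.98], [0.932, -0.292, 0.213, -0.131], [0.008, -0.573, -0.82, 0.858], [0.0, 0.0, 0.0, 1.0]] -0.06666020273896733 [[393.02966954   0.         317.40317702]
 [  0.         393.02966954 198.69296013]
 [  0.           0.           1.        ]]
top [[-0.022, -0.991, 0.129, 0.358], [-1.0, 0.022, -0.004, 0.074], [0.001, -0.129, -0.992, 1.245], [0.0, 0.0, 0.0, 1.0]] -0.023079457105633052 [[409.40535954   0.         321.47729242]
 [  0.         409.40535954 193.2539141 ]
 [  0.           0.           1.        ]]
```

View pics/scene.png

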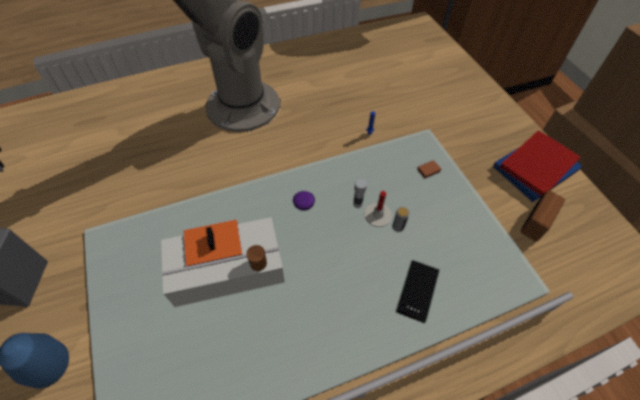

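View pics/top.png

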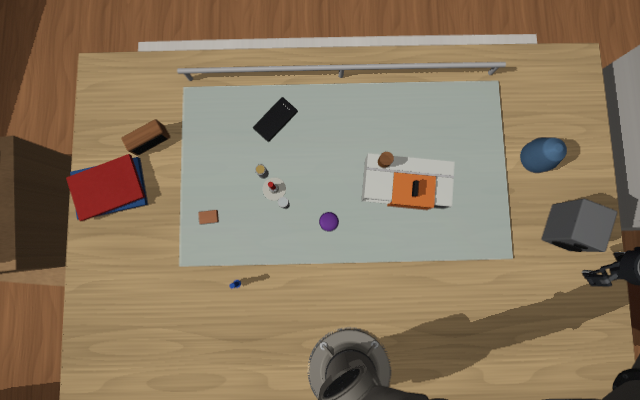

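```bash
python3 - <<'E'
from h import *
for n in["top","scene"]:
    c=np.load(n+".npy",allow_pickle=True).item();im=c["img"];hsv=cv2.cvtColor(im,cv2.COLOR_RGB2HSV);H,S,V=cv2.split(hsv)
    def big(m,roi):
        z=np.zeros_like(m);x0,x1,y0,y1=roi;z[y0:y1,x0:x1]=m[y0:y1,x0:x1]
        k,l,s,ce=cv2.connectedComponentsWithStats(z);i=1+np.argmax(s[1:,4]);return (l==i).astype(np.uint8),s[i],ce[i]
    rc=(350,470,140,220) if n=="top" else (150,290,210,310)
    rp=(255,300,160,215) if n=="top" else (350,420,170,240)
    org=((H<14)&(S>200)&(V>150)).astype(np.uint8)
    m,s,ce=big(org,rc);print(n,"orange",s,ce)
    r=cv2.minAreaRect(cv2.findContours(m,0,2)[0][0]);print([onz(c,*p,.0995).round(4).tolist() for p in cv2.boxPoints(r)])
    bl=((V<60)).astype(np.uint8)
    rh=(408,424,178,200) if n=="top" else (203,218,222,252)
    m,s,ce=big(bl,rh);print("black",s,ce,onz(c,*ce,.1295))
    red=(((H<8)|(H>172))&(S>150)&(V>80)).astype(np.uint8)
    m,s,ce=big(red,rp);print("red",s,ce,onz(c,*ce,.012+.014+.0525))
    if n=="top":
        wh=((S<25)&(V>170)).astype(np.uint8)
        m,s,ce=big(wh|org,rc);r=cv2.minAreaRect(cv2.findContours(m,0,2)[0][0]);print("cab",s,r,[onz(c,*p,.092).round(4).tolist() for p in cv2.boxPoints(r)])
        a=cv2.resize(im[140:220,350:470],None,fx=6,fy=6,interpolation=2);b=cv2.resize(im[155:215,250:310],(480,480),interpolation=2);cv2.imwrite("pics/a.png",a[:,:,::-1])
# two-view red
E
```

```text
Traceback (most recent call last):
ValueError: attempt to get argmax of an empty sequence
```

```bash
cat > m.py <<'E'
from h import *
for n in["top","scene"]:
    c=np.load(n+".npy",allow_pickle=True).item();im=c["img"];hsv=cv2.cvtColor(im,cv2.COLOR_RGB2HSV);H,S,V=cv2.split(hsv)
    def big(m,roi):
        z=np.zeros_like(m);x0,x1,y0,y1=roi;z[y0:y1,x0:x1]=m[y0:y1,x0:x1]
        k,l,s,ce=cv2.connectedComponentsWithStats(z);i=1+np.argmax(s[1:,4]) if k>1 else 0;return (l==i).astype(np.uint8),s[i],ce[i]
    rc=(350,470,140,220) if n=="top" else (150,290,210,310)
    rp=(255,300,160,215) if n=="top" else (350,420,170,240)
    print(hsv[197,400],hsv[187,416],hsv[170,440],hsv[187,480]) if n=="top" else print(hsv[250,200],hsv[238,210],hsv[195,382])
    org=((H<16)&(S>170)&(V>120)).astype(np.uint8)
    m,s,ce=big(org,rc);print(n,"orange",s,ce)
    r=cv2.minAreaRect(cv2.findContours(m,0,2)[0][0]);print([onz(c,*p,.0995).round(4).tolist() for p in cv2.boxPoints(r)])
    bl=((V<60)).astype(np.uint8)
    rh=(408,424,178,200) if n=="top" else (203,218,222,252)
    m,s,ce=big(bl,rh);print("black",s,ce,onz(c,*ce,.1295))
    red=(((H<8)|(H>172))&(S>150)&(V>80)).astype(np.uint8)
    m,s,ce=big(red,rp);print("red",s,ce,onz(c,*ce,.012+.014+.0525))
    if n=="top":
        wh=((S<25)&(V>170)).astype(np.uint8)
        m,s,ce=big(wh|org,rc);r=cv2.minAreaRect(cv2.findContours(m,0,2)[0][0]);print("cab",s,r,[onz(c,*p,.092).round(4).tolist() for p in cv2.boxPoints(r)])
        a=cv2.resize(im[140:220,350:470],None,fx=6,fy=6,interpolation=2);cv2.imwrite("pics/a.png",a[:,:,::-1])
E
python3 m.py
```

```text
[ 12 185 189] [135  18  28] [ 30  10 185] [ 56  13 163]
top orange [ 388  173   47   35 1199] [412.91909925 190.06088407]
[[0.4697, -0.1166, 0.0995], [0.5629, -0.1261, 0.0995], [0.5525, -0.2539, 0.0995], [0.4594, -0.243, 0.0995]]
black [412 181   7  15  84] [414.95238095 188.14285714] [ 0.51169976 -0.18817242  0.1295    ]
red [268 182   5   5  22] [270.09090909 184.09090909] [0.5397066  0.21693484 0.0785    ]
cab [ 364  170   71   38 2002] ((399.46600341796875, 189.3177947998047), (70.24083709716797, 33.62895584106445), 6.115502834320068) [[0.4797, -0.0468, 0.092], [0.5757, -0.0604, 0.092], [0.5496, -0.2597, 0.092], [0.454, -0.2439, 0.092]]
[ 11 210  96] [162  85  15] [  0 194 105]
scene orange [ 185  221   56   44 1470] [212.7585034  242.37959184]
[[0.4618, -0.2529, 0.0995], [0.4775, -0.1295, 0.0995], [0.5645, -0.1372, 0.0995], [0.5484, -0.254, 0.0995]]
black [207 228   7  22 114] [209.87719298 238.72807018] [ 0.52278881 -0.19193548  0.1295    ]
red [381 192   4   5  17] [382.58823529 193.88235294] [0.51779106 0.22584611 0.0785    ]
```

View pics/a.png

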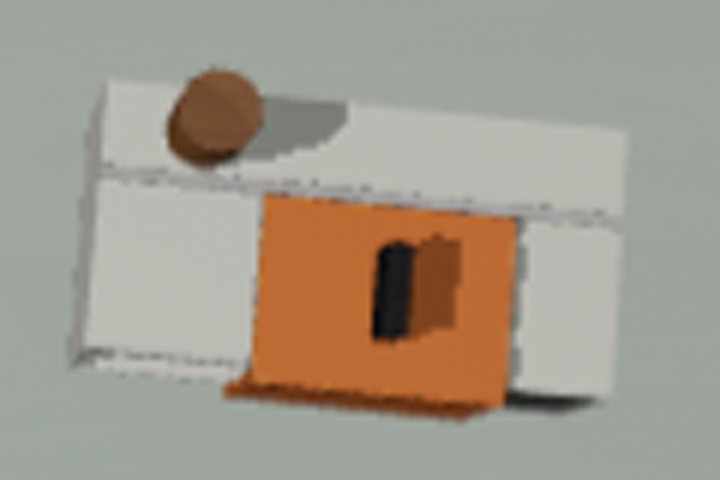

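```bash
python3 - <<'E'
from h import *
c=np.load("top.npy",allow_pickle=True).item()
f=lambda u,v,z:onz(c,u/6+349.6,v/6+139.6,z)
RL,RR,FR,FL=[f(*p,.092)for p in[(107,79),(628,130),(611,399),(80,362)]]
print(RL,RR,FR,FL)
ra,rb=f(105,172,.094),f(620,219,.094);d=ra-rb;yaw=-np.arctan2(d[0],d[1]);print("yaw",np.degrees(yaw),np.linalg.norm(RL-RR),np.linalg.norm(RR-FR))
X=np.array([np.cos(yaw),np.sin(yaw)]);Y=np.array([-X[1],X[0]])
C=.25*(RL+RR+FR+FL)[:2]
xc=(RL@np.r_[X,0]+RR@np.r_[X,0])/2-.065; yc=((RL+RR)[:2]@Y)/2
C=X*xc+Y*yc;print("C",C,"frommean",.25*(RL+RR+FR+FL)[:2],"rail x",X@(ra[:2]-C))
for p in[(263,195),(518,218),(505,406),(250,381)]:
    q=f(*p,.0995)[:2]-C;print("flange",X@q,Y@q)
for p,z in[((395,291),.1295)]:
    q=f(*p,z)[:2];print("handle",q,X@(q-C),Y@(q-C))
print("recess",C-.018*X-.026*Y)
# pin two-view
s=np.load("scene.npy",allow_pickle=True).item()
o1,d1=ray(c,270.1,184.1);o2,d2=ray(s,382.6,193.9)
A=np.c_[d1,-d2];t=np.linalg.lstsq(A,o2-o1,rcond=None)[0];print("pin top?",o1+d1*t[0],o2+d2*t[1])
for n,cc,roi in[("top",c,(250,310,155,215)),("scene",s,(350,420,170,240))]:
    hsv=cv2.cvtColor(cc["img"],cv2.COLOR_RGB2HSV);H,S,V=cv2.split(hsv)
    m=((((H<9)|(H>170))&(S>130)&(V>60)));ys,xs=np.nonzero(m[roi[2]:roi[3],roi[0]:roi[1]]);print(n,sorted(zip(xs+roi[0],ys+roi[2]))[::3])
a=cv2.resize(c["img"][155:215,250:310],(480,480),interpolation=2);b=cv2.resize(s["img"][180:240,345:415],(480*70//60-240,274),interpolation=2)
b=cv2.resize(s["img"][180:235,350:415],(320,270));
k=np.zeros((480,800,3),np.uint8);k[:,:480]=a;k[:270,480:]=b;cv2.imwrite("pics/b.png",k[:,:,::-1])
E
```

```text
[ 0.62266095 -0.06533916  0.092     ] [ 0.59245863 -0.31456043  0.092     ] [ 0.46321999 -0.29810885  0.092     ] [ 0.48638546 -0.04753077  0.092     ]
yaw -6.522652704100812 0.25104466742786774 0.1302815416603802
C [ 0.54298053 -0.18256605] frommean [ 0.54118126 -0.1813848 ] rail x 0.0201121308974061
flange 0.014855453845808733 0.04824661777227701
flange 0.014990813889428347 -0.07308495395027724
flange -0.07493165904097804 -0.07193866933964284
flange -0.07412478141592387 0.048239640387578026
handle [ 0.51178991 -0.18950744] -0.030200212352306226 -0.010439586074032062
recess [ 0.52214355 -0.20635303]
pin top? [0.53517747 0.21338562 0.10734017] [0.53487541 0.21271104 0.10721061]
top [(np.int64(268), np.int64(183)), (np.int64(269), np.int64(182)), (np.int64(269), np.int64(185)), (np.int64(270), np.int64(183)), (np.int64(270), np.int64(186)), (np.int64(271), np.int64(183)), (np.int64(271), np.int64(186)), (np.int64(272), np.int64(183)), (np.int64(272), np.int64(186))]
scene [(np.int64(378), np.int64(206)), (np.int64(379), np.int64(202)), (np.int64(379), np.int64(206)), (np.int64(380), np.int64(201)), (np.int64(380), np.int64(204)), (np.int64(380), np.int64(207)), (np.int64(381), np.int64(192)), (np.int64(381), np.int64(195)), (np.int64(381), np.int64(198)), (np.int64(381), np.int64(202)), (np.int64(381), np.int64(205)), (np.int64(381), np.int64(208)), (np.int64(382), np.int64(194)), (np.int64(382), np.int64(197)), (np.int64(382), np.int64(200)), (np.int64(382), np.int64(203)), (np.int64(383), np.int64(194)), (np.int64(383), np.int64(197)), (np.int64(384), np.int64(192)), (np.int64(384), np.int64(195)), (np.int64(385), np.int64(194))]
```

View pics/b.png

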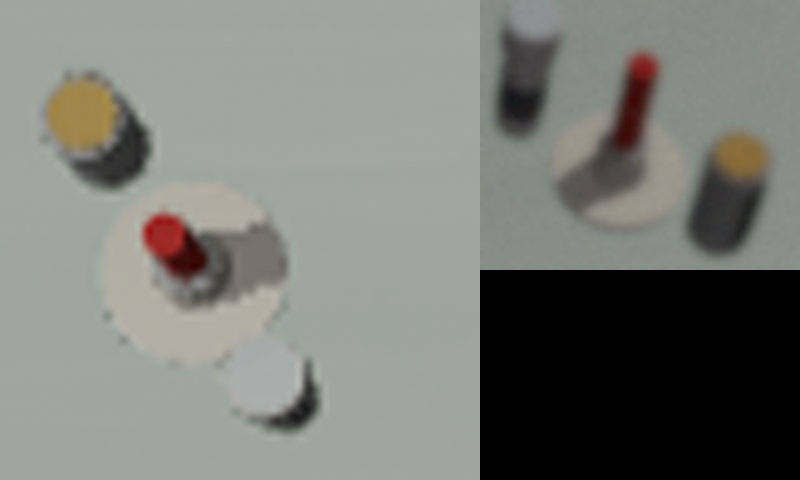

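```bash
cat >> h.py <<'E'
yaw=np.radians(-6.5);X=np.array([np.cos(yaw),np.sin(yaw)]);Y=np.array([-X[1],X[0]]);C=np.array([.5425,-.1820])
def cab(x,y):return C+x*X+y*Y
def go(P,yawdeg=None):
    o=get_obs();q=o["tool_rot"];r=R.from_quat([q[1],q[2],q[3],q[0]])
    s=r.inv().apply(np.array(P)-o["eef_pos"]);m=r.as_matrix();a=np.degrees(np.arctan2(m[1,0],m[0,0]))
    out=[s.round(4).tolist()]
    if yawdeg is not None:
        t=R.from_euler('z',yawdeg,degrees=True)*R.from_rotvec([np.pi,0,0]);out.append(((r.inv()*t).as_rotvec(degrees=True)).round(2).tolist())
    print("shift",*out,"yaw",a.round(2))
E
python3 - <<'E'
from h import *
c=np.load("top.npy",allow_pickle=True).item()
g=lambda u,v,z:onz(c,u/8+249.6,v/8+154.6,z).round(4)
pin=g(165,235,.111);hold=g(195,272,.020)
print(pin,hold,"gold",g(82,116,.104),g(82,116,.084),"silver",g(266,376,.084),g(266,376,.104))
for P in [(.31,-.45,.24),(.36,-.3,.24)]:go(P,-6.5)
p=cab(-.03,-.062);print(p);go((*p,.2),-6.5);go((*p,.109),-6.5)
E
```

```text
[0.535  0.2126 0.111 ] [0.5348 0.2124 0.02  ] gold [0.5793 0.2426 0.104 ] [0.5832 0.2455 0.084 ] silver [0.4875 0.1802 0.084 ] [0.4853 0.1783 0.104 ]
shift [0.0792, -0.1338, -0.0094] [-0.09, 0.03, 32.73] yaw 26.23
shift [0.1903, -0.2463, -0.0092] [-0.09, 0.03, 32.73] yaw 26.23
[ 0.50567425 -0.24020536]
shift [0.3474, -0.2354, 0.0308] [-0.09, 0.03, 32.73] yaw 26.23
shift [0.3474, -0.2353, 0.1218] [-0.09, 0.03, 32.73] yaw 26.23
```

arm_command(
  commands=[0.025, -0.045, 0, 0, 0, 8.5, 0, 0.05, -0.09, 0, 0, 0, 17, 0, 0.08, -0.134, 0, 0, 0, 25, 0, 0.11, -0.165, 0, 0, 0, 32.7, 0, 0.15, -0.205, 0, 0, 0, 32.7, 0, 0.19, -0.235, 0, 0, 0, 32.7, 0, 0.235, -0.235, 0, 0, 0, 32.7, 0, 0.28, -0.235, 0, 0, 0, 32.7, 0],
  force=60,
)

```text
t: 0.9
eef_pos: [0.4466, -0.2686, 0.2316]
tool_rot: [-0.0, 0.998, -0.056, 0.0]
contact_force: [0.1, -1.2, -0.4]
gripper_width: -0.002
grasp_force: 0.0
```

```bash
python3 - <<'E'
from h import *
p=cab(-.03,-.062);go((*p,.2),-6.5);go((*p,.109),-6.5);print(get_obs()["eef_pos"],get_obs()["gripper_width"],get_obs()["t"])
E
```

```text
shift [0.0555, -0.0348, 0.0316] [-0.01, -0.02, 0.1] yaw -6.4
shift [0.0555, -0.0348, 0.1226] [-0.01, -0.02, 0.1] yaw -6.4
[ 0.44657944 -0.26861946  0.23156822] -0.001965133454038375 0.9
```

arm_command(
  commands=[0.03, -0.02, 0.016, 0, 0, 0, 0, 0.055, -0.035, 0.032, 0, 0, 0, 0, 0.055, -0.035, 0.06, 0, 0, 0, 0, 0.055, -0.035, 0.09, 0, 0, 0, 0, 0.055, -0.035, 0.11, 0, 0, 0, 0, 0.055, -0.035, 0.1225, 0, 0, 0, 0, 0.055, -0.035, 0.1225, 0, 0, 0, 0],
)

```text
t: 1.6
eef_pos: [0.503, -0.2419, 0.1071]
tool_rot: [-0.001, 0.998, -0.056, -0.002]
contact_force: [0.2, 0.2, -0.6]
gripper_width: -0.002
grasp_force: 0.0
```

arm_command(
  commands=[0, -0.01, 0, 0, 0, 0, 0, 0, -0.02, 0, 0, 0, 0, 0, 0, -0.03, 0, 0, 0, 0, 0, 0, -0.04, 0, 0, 0, 0, 0, 0, -0.05, 0, 0, 0, 0, 0, 0, -0.06, 0, 0, 0, 0, 0, 0, -0.07, 0, 0, 0, 0, 0, 0, -0.07, 0, 0, 0, 0, 0],
)

```text
t: 2.4
eef_pos: [0.5123, -0.1706, 0.1087]
tool_rot: [-0.001, 0.998, -0.055, -0.0]
contact_force: [0.3, -0.9, 0.8]
gripper_width: 0.001
grasp_force: 0.0
```

arm_command(
  commands=[0, -0.007, 0, 0, 0, 0, 0, 0, -0.014, 0, 0, 0, 0, 0, 0, -0.02, 0, 0, 0, 0, 0, 0, -0.024, 0, 0, 0, 0, 0, 0, -0.024, 0, 0, 0, 0, 0],
)

```text
t: 2.9
eef_pos: [0.5149, -0.148, 0.1087]
tool_rot: [-0.0, 0.998, -0.056, -0.0]
contact_force: [-0.9, 0.0, -0.2]
gripper_width: -0.0
grasp_force: 0.0
```

```bash
cat > door.py <<'E'
from h import *
o=get_obs();q=np.array(o["eef_pos"])[:2]-C;print("tcp cab",X@q,Y@q,o["contact_force"])
for n in["top","scene"]:
    c=read_camera(n);H,S,V=cv2.split(cv2.cvtColor(c["img"],cv2.COLOR_RGB2HSV))
    m=((H<17)&(S>165)&(V>60)).astype(np.uint8)
    # sample orange along cabinet line x=-65mm at flange top
    ys=np.arange(-.1,.14,.001)
    for xx in(-.066,-.06):
        h=[y for y in ys if m[tuple(np.round(proj(c,np.r_[cab(xx,y),.0995])).astype(int)[::-1])]]
        print(n,xx,"flange y",min(h),max(h))
E
python3 door.py
```

```text
tcp cab -0.03131227362881461 0.030665227422241238 [-0.90405245  0.03538701 -0.20913217]
top -0.066 flange y -0.005999999999999922 0.10900000000000018
top -0.06 flange y -0.007999999999999924 0.11000000000000018
scene -0.066 flange y 0.06300000000000014 0.10800000000000018
scene -0.06 flange y -0.0029999999999999194 0.10700000000000018
```

arm_command(
  commands=[0, -0.003, 0, 0, 0, 0, 0, 0, -0.006, 0, 0, 0, 0, 0, 0, -0.008, 0, 0, 0, 0, 0, 0, -0.008, 0, 0, 0, 0, 0],
)

```text
t: 3.4
eef_pos: [0.5158, -0.1406, 0.1088]
tool_rot: [-0.0, 0.998, -0.056, -0.0]
contact_force: [0.4, 0.4, 0.2]
gripper_width: -0.002
grasp_force: 0.0
```

arm_command(
  commands=[0, -0.002, 0, 0, 0, 0, 0, 0, -0.002, 0, 0, 0, 0, 0],
)

```text
t: 3.6
eef_pos: [0.516, -0.1388, 0.1088]
tool_rot: [-0.0, 0.998, -0.056, -0.0]
contact_force: [-0.2, 0.2, -0.3]
gripper_width: 0.001
grasp_force: 0.2
```

arm_command(
  commands=[0, -0.002, 0, 0, 0, 0, 0, 0, -0.002, 0, 0, 0, 0, 0],
)

```text
t: 3.8
eef_pos: [0.5161, -0.1379, 0.1088]
tool_rot: [0.001, 0.998, -0.057, 0.0]
contact_force: [0.1, -3.6, -1.0]
gripper_width: -0.001
grasp_force: 2.0
```

arm_command(
  commands=[0, -0.002, 0, 0, 0, 0, 0, 0, -0.002, 0, 0, 0, 0, 0],
)

```text
t: 4.0
eef_pos: [0.516, -0.1378, 0.1088]
tool_rot: [0.001, 0.998, -0.058, 0.0]
contact_force: [-0.9, -8.8, -1.0]
gripper_width: -0.004
grasp_force: 4.4
```

arm_command(
  commands=[0, 0.012, 0, 0, 0, 0, 0, 0, 0.02, -0.03, 0, 0, 0, 0, 0.005, 0.035, -0.07, 0, 0, 0, 0, 0.014, 0.05, -0.1, 0, 0, 0, 0, 0.014, 0.068, -0.12, 0, 0, 0, 0, 0.014, 0.068, -0.12, 0, 0, 0, 0],
)

```text
t: 4.6
eef_pos: [0.5241, -0.2074, 0.2321]
tool_rot: [0.001, 0.998, -0.058, 0.003]
contact_force: [0.4, -0.4, -0.3]
gripper_width: -0.001
grasp_force: 0.0
```

```bash
python3 door.py; python3 - <<'E'
from h import *
c=read_camera("wrist");np.save("w1.npy",c,allow_pickle=True);save(c,"w1.png");o=get_obs();print(o["eef_pos"],o["contact_force"],np.array(c["pose"]).round(3).tolist())
for a in(-.022,.022):
    for b in(-.022,.022):print(proj(c,np.r_[cab(-.018+a,-.026+b),.092]).round(1))
E
```

```text
tcp cab -0.01540220343639316 -0.027294047363211664 [ 0.36261958 -0.41006435 -0.28651351]
top -0.066 flange y 0.003000000000000086 0.12100000000000019
top -0.06 flange y 0.003000000000000086 0.11800000000000019
scene -0.066 flange y 0.004000000000000087 0.11700000000000019
scene -0.06 flange y 0.003000000000000086 0.11600000000000019
[ 0.52218979 -0.20315921  0.22792121] [-0.44710355 -0.04177972 -0.4277099 ] [[-0.114, -0.947, -0.301, 0.599], [-0.994, 0.109, 0.034, -0.213], [0.001, 0.303, -0.953, 0.371], [0.0, 0.0, 0.0, 1.0]]
[348.6 214.4]
[301.6 214.5]
[349.7 168.1]
[300.6 168.2]
```

View pics/w1.png

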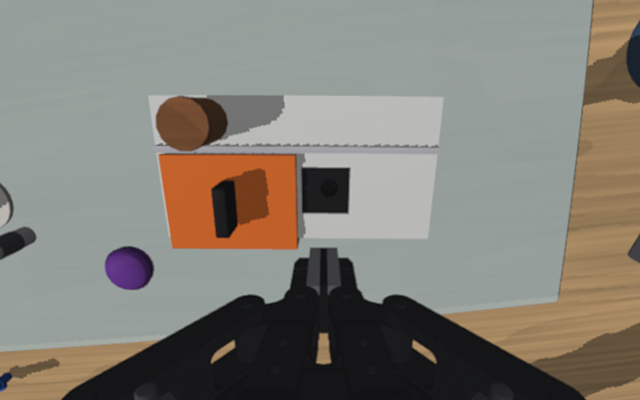

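```bash
python3 - <<'E'
from h import *
c=np.load("w1.npy",allow_pickle=True).item();g=cv2.cvtColor(c["img"],cv2.COLOR_RGB2GRAY)
v=g[164:218:2,298:354:2];print('\n'.join(' '.join('%3d'%x for x in r) for r in v))
m=(g<90).astype(np.uint8)
z=np.zeros_like(m);z[160:222,295:360]=m[160:222,295:360];k,l,s,ce=cv2.connectedComponentsWithStats(z);i=1+np.argmax(s[1:,4]);print("recess",s[i],ce[i])
E
```

```text
116 113 147 190 187 187 187 187 186 186 185 186 185 185 186 185 185 185 185 185 185 185 186 186 186 186 185 185
115 112 130 167 166 166 165 165 165 166 181 183 182 182 183 182 183 182 183 182 183 183 183 182 183 182 183 186
115 103  45  51  54  53  54  54  54  53  65  66  66  66  67  66  66  66  66  66  67  66  67  67  66  66 143 189
116 103  33  18  27  28  28  27  29  28  28  27  26  27  28  28  25  26  26  28  27  26  26  26  27  35 146 187
116 104  35  21  23  28  29  28  31  30  30  29  29  29  29  31  30  27  28  28  30  27  28  28  27  45 157 187
116 103  34  20  26  28  30  28  29  26  28  30  30  28  28  27  27  29  29  28  29  29  29  28  29  46 156 186
116 106  38  18  24  30  30  30  31  31  29  28  29  28  30  32  31  30  29  30  28  30  28  29  27  46 157 187
115 106  39  21  25  30  30  28  27  30  30  28  31  27  29  29  28  27  28  28  28  28  30  30  28  49 163 186
115 107  39  20  21  28  30  29  29  30  28  30  29  26  23  24  21  22  25  29  28  29  27  30  27  56 175 186
115 108  44  21  22  28  30  31  31  30  30  29  25  21  21  22  21  19  20  25  28  30  29 
[... 1285 characters left out ...]
31  29  28  29  29  31  30  29  30  29  29  29  30  28  29  27  25 100 184 184
110 114  51  18  20  30  30  30  28  30  29  29  31  28  31  29  28  30  29  27  29  29  28  28  23 106 184 185
110 113  54  12  18  25  26  27  27  26  27  27  27  28  28  26  27  27  27  25  26  27  27  26  23 116 185 184
109 112  70  69  74  72  71  71  71  71  71  71  68  69  68  59  58  57  57  58  58  57  58  57  55 123 186 184
109 113 112 170 175 174 174 174 174 175 175 174 174 175 174 167 166 166 167 166 166 167 166 166 166 169 185 185
109 113 116 181 186 185 184 185 185 185 185 186 185 185 184 186 185 186 185 186 186 186 186 186 185 186 185 184
recess [ 301  168   49   45 2130] [324.61126761 189.77042254]
```

```bash
python3 - <<'E'
from h import *
c=np.load("w1.npy",allow_pickle=True).item()
h=onz(c,329,187.9,.090);q=h[:2]-C;print("hole",h,X@q,Y@q)
go((.535,.2125,.23),34.5)
E
```

```text
hole [ 0.52443416 -0.20970478  0.09      ] -0.014813435977668954 -0.029571797791720977
shift [-0.0338, -0.4145, -0.0016] [-0.09, 0.05, -40.93] yaw -6.43
```

arm_command(
  commands=[-0.004, -0.05, 0, 0, 0, -8, 0, -0.008, -0.1, 0, 0, 0, -16, 0, -0.012, -0.15, 0, 0, 0, -24, 0, -0.016, -0.2, 0, 0, 0, -32, 1, -0.02, -0.25, 0, 0, 0, -41, 1, -0.024, -0.3, 0, 0, 0, -41, 1, -0.029, -0.35, 0, 0, 0, -41, 1, -0.034, -0.4145, 0, 0, 0, -41, 1],
)

```text
t: 5.55
eef_pos: [0.5332, 0.1984, 0.2274]
tool_rot: [-0.0, 0.955, 0.298, -0.001]
contact_force: [1.2, -0.9, -1.0]
gripper_width: 0.845
grasp_force: 0.0
```

arm_command(
  commands=[0, 0, 0, 0, 0, 0, 1, 0, 0, 0, 0, 0, 0, 1],
)

```text
t: 5.75
eef_pos: [0.5332, 0.198, 0.2273]
tool_rot: [-0.0, 0.954, 0.299, -0.001]
contact_force: [-0.1, -0.3, 0.4]
gripper_width: 0.994
grasp_force: 0.0
```

```bash
python3 - <<'E'
from h import *
c=read_camera("wrist");np.save("w2.npy",c,allow_pickle=True);o=get_obs();print(o["t"],o["eef_pos"],o["gripper_width"],o["q"])
for P in[(.535,.2125,.111),(.535,.2125,.04)]:print(proj(c,np.array(P)).round(1))
H,S,V=cv2.split(cv2.cvtColor(c["img"],cv2.COLOR_RGB2HSV))
m=(((H<9)|(H>170))&(S>130)&(V>60)).astype(np.uint8);k,l,s,ce=cv2.connectedComponentsWithStats(m)
for i in range(1,k):
    if s[i,4]>60:print(s[i],ce[i])
save(c,"w2.png")
go((.535,.2125,.066),34.5)
E
```

```text
5.8 [0.53381428 0.19586495 0.22737806] 0.9965794486904783 [-0.14901788  0.3364908  -0.38848628  1.7955706   0.14490005  1.04036901
 -1.55791249]
[310.4 185.9]
[313.  168.8]
[303 163  17  30 359] [311.21727019 179.0724234 ]
shift [0.0109, -0.0129, 0.1614] [-0.04, 0.16, 0.14] yaw 34.64
```

View pics/w2.png

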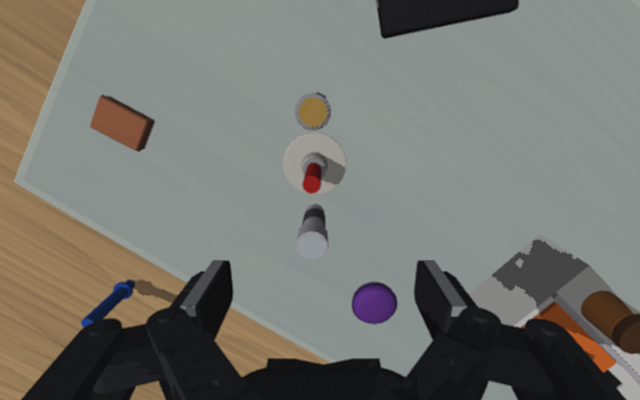

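```bash
python3 - <<'E'
from h import *
for i in range(4):
    c=read_camera("wrist");o=get_obs();print(o["eef_pos"].round(4),c["pose"][:3,3].round(4),o["t"])
go((.535,.2125,.066),34.5)
E
```

```text
[0.5343 0.1947 0.2276] [0.5978 0.24   0.3696] 5.85
[0.5346 0.1941 0.2279] [0.5983 0.2388 0.3698] 5.9
[0.5349 0.194  0.2282] [0.5986 0.2381 0.3701] 5.95
[0.5351 0.194  0.2284] [0.5988 0.2379 0.3705] 6.0
shift [0.0106, -0.0154, 0.1624] [0.02, 0.05, -0.1] yaw 34.4
```

arm_command(
  commands=[0.0105, -0.0155, 0.03, 0, 0, 0, 1, 0.0105, -0.0155, 0.07, 0, 0, 0, 1, 0.0105, -0.0155, 0.08, 0, 0, 0, 1, 0.0105, -0.0155, 0.08, 0, 0, 0, 1, 0.0105, -0.0155, 0.08, 0, 0, 0, 1, 0.0105, -0.0155, 0.08, 0, 0, 0, 1],
)

```text
t: 6.6
eef_pos: [0.5362, 0.2144, 0.1507]
tool_rot: [-0.0, 0.955, 0.296, 0.002]
contact_force: [0.7, 0.7, -0.4]
gripper_width: 1.002
grasp_force: 0.0
```

```bash
python3 - <<'E'
from h import *
for i in range(4):
    c=read_camera("wrist");o=get_obs();print(o["eef_pos"].round(4))
H,S,V=cv2.split(cv2.cvtColor(c["img"],cv2.COLOR_RGB2HSV))
m=(((H<9)|(H>170))&(S>130)&(V>60)).astype(np.uint8);k,l,s,ce=cv2.connectedComponentsWithStats(m)
for i in range(1,k):
    if s[i,4]>60:print(s[i],ce[i])
for P in[(.535,.2125,.111),(.535,.2125,.046)]:print(proj(c,np.array(P)).round(1))
r=cv2.minAreaRect(cv2.findContours((l==1+np.argmax(s[1:,4])).astype(np.uint8),0,2)[0][0]);print(r)
go((.535,.2125,.066),34.5)
E
```

```text
[0.5361 0.2145 0.1506]
[0.5359 0.2145 0.1504]
[0.5357 0.2144 0.1501]
[0.5355 0.2144 0.1499]
[314 195  24  50 816] [324.5502451  221.86029412]
[325.1 235.5]
[324.5 203.7]
((325.5, 219.5), (49.0, 23.0), 90.0)
shift [-0.0016, 0.0013, 0.0839] [0.03, -0.1, 0.01] yaw 34.51
```

arm_command(
  commands=[-0.0015, 0.0013, 0.03, 0, 0, 0, 1, -0.0015, 0.0013, 0.06, 0, 0, 0, 1, -0.0015, 0.0013, 0.084, 0, 0, 0, 1, -0.0015, 0.0013, 0.084, 0, 0, 0, 1, -0.0015, 0.0013, 0.084, 0, 0, 0, 0.4, -0.0015, 0.0013, 0.084, 0, 0, 0, 0.3, -0.0015, 0.0013, 0.084, 0, 0, 0, 0.25, -0.0015, 0.0013, 0.084, 0, 0, 0, 0.22],
  force=50,
)

```text
t: 7.6
eef_pos: [0.5351, 0.2127, 0.0659]
tool_rot: [-0.0, 0.955, 0.297, 0.001]
contact_force: [-0.1, 0.5, -0.8]
gripper_width: 0.334
grasp_force: 0.0
```

arm_command(
  commands=[0, 0, 0, 0, 0, 0, 0.1, 0, 0, 0, 0, 0, 0, 0, 0, 0, 0, 0, 0, 0, 0, 0, 0, 0, 0, 0, 0, 0, 0, 0, 0, 0, 0, 0, 0],
)

```text
t: 8.1
eef_pos: [0.5349, 0.2126, 0.0655]
tool_rot: [-0.0, 0.955, 0.297, 0.001]
contact_force: [-1.1, -0.2, 7.0]
gripper_width: 0.174
grasp_force: 48.7
```

arm_command(
  commands=[0, 0, -0.01, 0, 0, 0, 0, 0, 0, -0.025, 0, 0, 0, 0, 0, 0, -0.05, 0, 0, 0, 0, 0, 0, -0.08, 0, 0, 0, 0, 0, 0, -0.11, 0, 0, 0, 0, 0, 0, -0.14, 0, 0, 0, 0, 0, 0, -0.15, 0, 0, 0, 0, 0, 0, -0.15, 0, 0, 0, 0],
)

```text
t: 8.9
eef_pos: [0.5352, 0.2128, 0.2169]
tool_rot: [-0.0, 0.955, 0.297, 0.002]
contact_force: [-0.7, 0.2, -1.6]
gripper_width: 0.168
grasp_force: 48.7
```

```bash
python3 - <<'E'
from h import *
for i in range(2): c=read_camera("scene")
o=get_obs();print(o["eef_pos"],o["contact_force"],o["gripper_width"],o["q"])
go((.5244,-.2097,.215),-6.5)
E
```

```text
[0.53375994 0.21195227 0.2139893 ] [ 0.21468677  0.65094082 -1.04665144] 0.17285881011659965 [-0.17298405  0.35967737 -0.39430065  1.79729821  0.15963925  1.01730501
 -1.5971977 ]
shift [-0.2467, 0.3421, -0.0007] [0.03, 0.08, 41.03] yaw 34.53
```

arm_command(
  commands=[-0.022, 0.03, 0, 0, 0, 6, 0, -0.045, 0.062, 0, 0, 0, 12, 0, -0.07, 0.097, 0, 0, 0, 18, 0, -0.095, 0.132, 0, 0, 0, 24, 0, -0.12, 0.167, 0, 0, 0, 30, 0, -0.145, 0.202, 0, 0, 0, 36, 0, -0.17, 0.237, 0, 0, 0, 41, 0, -0.195, 0.27, 0, 0, 0, 41, 0],
)

```text
t: 9.8
eef_pos: [0.5254, -0.1223, 0.213]
tool_rot: [-0.0, 0.998, -0.058, -0.002]
contact_force: [1.8, -0.1, -0.8]
gripper_width: 0.172
grasp_force: 48.8
```

```bash
python3 - <<'E'
from h import *
for i in range(6): c=read_camera("scene")
o=get_obs();print(o["eef_pos"],o["contact_force"],o["gripper_width"])
go((.5244,-.2097,.215),-6.5)
E
```

```text
[ 0.52631712 -0.11917254  0.21369764] [-0.71654242 -0.54586759  0.32552005] 0.173917707811006
shift [0.0081, 0.0902, -0.0014] [-0.04, 0.12, 0.12] yaw -6.38
```

Move over the hole and lower to foot about 20 mm above the floor, then look.

arm_command(
  commands=[0.003, 0.03, 0, 0, 0, 0, 0, 0.006, 0.06, 0, 0, 0, 0, 0, 0.008, 0.09, 0, 0, 0, 0, 0, 0.008, 0.09, 0.02, 0, 0, 0, 0, 0.008, 0.09, 0.04, 0, 0, 0, 0, 0.008, 0.09, 0.064, 0, 0, 0, 0, 0.008, 0.09, 0.064, 0, 0, 0, 0, 0.008, 0.09, 0.064, 0, 0, 0, 0],
)

```text
t: 10.9
eef_pos: [0.5248, -0.2095, 0.1507]
tool_rot: [-0.0, 0.998, -0.055, -0.001]
contact_force: [-0.3, -0.8, 0.6]
gripper_width: 0.171
grasp_force: 48.9
```

```bash
python3 - <<'E'
from h import *
for i in range(6): c=read_camera("wrist")
o=get_obs();print(o["eef_pos"],o["contact_force"],o["gripper_width"])
P=o["eef_pos"]
for z in(-.04,-.02):print("pin",proj(c,P+[0,0,z]).round(1))
print("hole",proj(c,np.array([.5244,-.2097,.09])).round(1))
np.save("w3.npy",c,allow_pickle=True)
a=cv2.resize(c["img"][130:280,230:430],None,fx=4,fy=4,interpolation=2);a=np.clip(a.astype(float)*1.6,0,255).astype(np.uint8);cv2.imwrite("pics/w3.png",a[:,:,::-1])
E
```

```text
[ 0.52521642 -0.21095185  0.15177793] [-1.34517863 -0.39509384 -0.85816188] 0.17770682915956168
pin [323.  232.7]
pin [323.1 246.6]
hole [321.3 221.7]
```

View pics/w3.png

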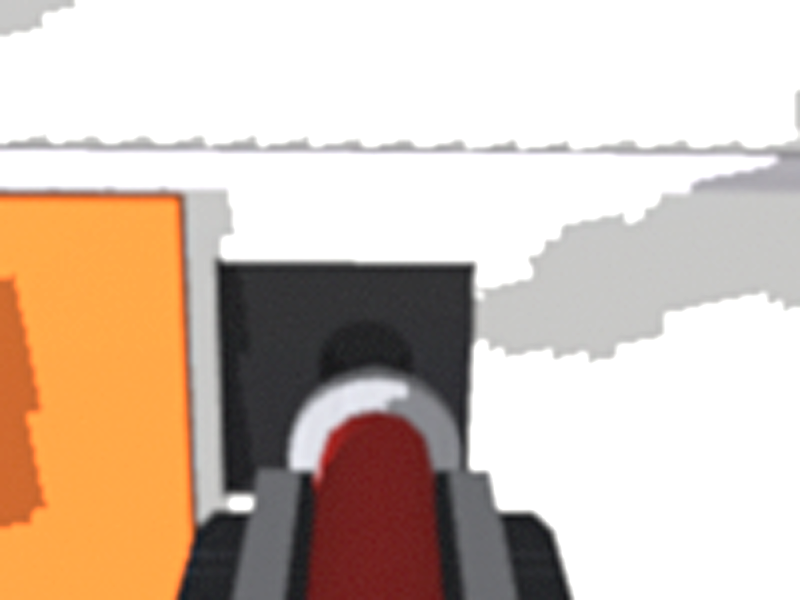

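```bash
python3 - <<'E'
from h import *
c=np.load("w3.npy",allow_pickle=True).item()
P=np.array([.52522,-.21095,.1518])
for z in(-.02,-.0205,-.0235):print(proj(c,P+[*(.012*X),z]),onz(c,324,222.4,P[2]+z)[:2]-.012*X)
h=np.array([.5244,-.2097,.09]);print("rim",proj(c,h+[*(.008*X),0]))
print(onz(c,321.6,210.4,.09)[:2]-.008*X, onz(c,321.6,210.4,.09)[:2]-.0085*X)
for i in range(2):read_camera("top")
print(get_obs()["eef_pos"])
E
```

```text
[323.07949101 226.77714643] [ 0.5277336  -0.21174564]
[323.07817385 226.44074457] [ 0.5275422  -0.21172617]
[323.07041886 224.46006044] [ 0.52639378 -0.21160933]
rim [321.30723174 210.71795731]
[ 0.52460534 -0.20992503] [ 0.52410855 -0.20986843]
[ 0.52490325 -0.21101142  0.15142672]
```

arm_command(
  commands=[-0.0024, -0.0015, 0.006, 0, 0, 0, 0, -0.0024, -0.0015, 0.012, 0, 0, 0, 0, -0.0024, -0.0015, 0.018, 0, 0, 0, 0, -0.0024, -0.0015, 0.018, 0, 0, 0, 0, -0.0024, -0.0015, 0.02, 0, 0, 0, 0, -0.0024, -0.0015, 0.022, 0, 0, 0, 0, -0.0024, -0.0015, 0.024, 0, 0, 0, 0, -0.0024, -0.0015, 0.024, 0, 0, 0, 0],
)

```text
t: 12.1
eef_pos: [0.5223, -0.2091, 0.1266]
tool_rot: [-0.0, 0.998, -0.056, -0.0]
contact_force: [-0.1, 0.4, -0.6]
gripper_width: 0.172
grasp_force: 48.9
```

arm_command(
  commands=[0, 0, 0.002, 0, 0, 0, 0, 0, 0, 0.004, 0, 0, 0, 0, 0, 0, 0.004, 0, 0, 0, 0],
)

```text
t: 12.4
eef_pos: [0.5223, -0.2091, 0.1225]
tool_rot: [-0.0, 0.998, -0.056, -0.0]
contact_force: [0.8, -0.7, -1.2]
gripper_width: 0.172
grasp_force: 48.9
```

Foot is dropping in without resistance.

arm_command(
  commands=[0, 0, 0.002, 0, 0, 0, 0, 0, 0, 0.004, 0, 0, 0, 0, 0, 0, 0.006, 0, 0, 0, 0, 0, 0, 0.006, 0, 0, 0, 0],
)

```text
t: 12.8
eef_pos: [0.5223, -0.2091, 0.1165]
tool_rot: [-0.0, 0.998, -0.056, -0.0]
contact_force: [0.9, -0.1, 0.9]
gripper_width: 0.175
grasp_force: 48.9
```

arm_command(
  commands=[0, 0, 0.001, 0, 0, 0, 0, 0, 0, 0.002, 0, 0, 0, 0, 0, 0, 0.002, 0, 0, 0, 0],
)

```text
t: 13.1
eef_pos: [0.5223, -0.2091, 0.1147]
tool_rot: [-0.0, 0.998, -0.056, -0.0]
contact_force: [1.3, 0.3, -0.8]
gripper_width: 0.174
grasp_force: 48.9
```

arm_command(
  commands=[0, 0, 0.001, 0, 0, 0, 0, 0, 0, 0.001, 0, 0, 0, 0],
)

```text
t: 13.3
eef_pos: [0.5224, -0.2091, 0.1137]
tool_rot: [-0.0, 0.998, -0.056, -0.0]
contact_force: [-0.6, 0.7, -0.7]
gripper_width: 0.174
grasp_force: 48.9
```

arm_command(
  commands=[0, 0, 0.001, 0, 0, 0, 0, 0, 0, 0.001, 0, 0, 0, 0],
)

```text
t: 13.5
eef_pos: [0.5225, -0.2092, 0.1136]
tool_rot: [0.0, 0.998, -0.056, 0.0]
contact_force: [-2.4, 1.2, 6.2]
gripper_width: 0.176
grasp_force: 50.0
```

arm_command(
  commands=[0, 0, 0.001, 0, 0, 0, 0, 0, 0, 0.001, 0, 0, 0, 0],
)

```text
t: 13.7
eef_pos: [0.5226, -0.2093, 0.1136]
tool_rot: [0.0, 0.998, -0.057, 0.0]
contact_force: [-4.9, 1.2, 14.0]
gripper_width: 0.172
grasp_force: 50.8
```

arm_command(
  commands=[0, 0, -0.002, 0, 0, 0, 0.17, 0, 0, -0.002, 0, 0, 0, 0.3, 0, 0, -0.002, 0, 0, 0, 0.5, 0, 0, -0.002, 0, 0, 0, 0.5, 0, 0, -0.002, 0, 0, 0, 0.5, 0, 0, -0.002, 0, 0, 0, 0.5],
)

```text
t: 14.3
eef_pos: [0.5223, -0.2091, 0.1136]
tool_rot: [-0.0, 0.998, -0.056, -0.0]
contact_force: [0.2, -0.8, 0.3]
gripper_width: 0.499
grasp_force: 0.0
```

arm_command(
  commands=[0, 0, -0.015, 0, 0, 0, 0.5, 0, 0, -0.035, 0, 0, 0, 0.5, 0, 0, -0.06, 0, 0, 0, 0.5, 0, 0, -0.09, 0, 0, 0, 0.5, 0, 0, -0.12, 0, 0, 0, 0.5, 0, 0, -0.12, 0, 0, 0, 0.5],
)

```text
t: 14.9
eef_pos: [0.5249, -0.2099, 0.2382]
tool_rot: [0.001, 0.998, -0.057, 0.004]
contact_force: [0.2, 0.7, 0.6]
gripper_width: 0.503
grasp_force: 0.0
```

```bash
python3 door.py; python3 - <<'E'
from h import *
for i in range(3): c=read_camera("wrist")
o=get_obs();print(o["t"],o["eef_pos"],o["contact_force"],o["gripper_width"])
H,S,V=cv2.split(cv2.cvtColor(c["img"],cv2.COLOR_RGB2HSV))
for z in(.159,.094):print(proj(c,np.array([.5244,-.2097,z])).round(1))
s=read_camera("scene");u,v=proj(s,np.array([.5244,-.2097,.12])).astype(int)
a=cv2.resize(c["img"][130:280,230:430],(400,300),interpolation=2);b=cv2.resize(s["img"][v-38:v+37,u-50:u+50],(400,300),interpolation=2)
cv2.imwrite("pics/f.png",np.hstack([a,b])[:,:,::-1])
E
```

```text
tcp cab -0.014363715824914693 -0.029734155710371565 [0.21966489 0.7209885  0.59814679]
top -0.066 flange y 0.003000000000000086 0.12100000000000019
top -0.06 flange y 0.003000000000000086 0.11800000000000019
scene -0.066 flange y 0.004000000000000087 0.11700000000000019
scene -0.06 flange y -0.043999999999999956 0.11600000000000019
15.15 [ 0.52159165 -0.20889999  0.23252534] [ 0.30382285 -0.41155712  0.21301921] 0.502072835336995
[323.6 210.4]
[323.4 187.3]
```

View pics/f.png

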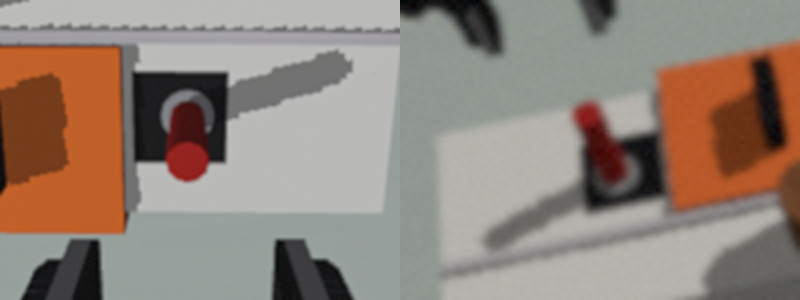

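The pin stands upright in the recess. Its top is at u 323.5, v 211 against the predicted 323.6, 210.4, its collar is down on the floor, the door is shut and the gripper is clear.

```bash
python3 -c "
from station import hand_in
print(hand_in())"
```

```text
the job is handed in; nothing more can be done
None
```

The job is handed in: the door is pushed to its stop, and the red-handled pin stands upright and released in the lock hole with its collar on the recess floor; I did not re-measure the other objects afterwards, and the judge's result was not shown.

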